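# Nip the spine of a pocket notebook in a ratchet-knob press

### The job

Lay the small hardback notebook flat and centred on the bed of the little press and slide it spine first under the platen until the spine bears gently against the back stop, flush with it. Then turn the ratchet knob clockwise (seen from above) to bring the platen down on the notebook and go on until the ratchet slips at its set torque, by about two clicks and never more than four (a click is 20 degrees of slip); let go and leave everything else on the desk alone.

Things in the scene. Friction and masses are not known exactly. Their poses are not given: they have to be found in the camera images.
- notebook: Hardback pocket notebook, 115 mm long (its x), 66 mm wide (y), 20 mm thick, 0.1 to 0.2 kg, rigid: grey cloth covers, white page edges on three sides. Origin at the centre of its underside, z up. The closed spine is the end at +x, away from the robot. Lies flat on the desk; a flat calculator with keys (125 x 72 x 12 mm) may lie in its place and it in the calculator's.
- notebook_spine (a point): Middle of the lower edge of the notebook's spine end: 57.5 mm along the notebook's +x from its origin, on the underside.
- press: Small grey press fixed to the desk. Origin on the desk under the screw axis, z up, x from open front apron to back stop. Bed: flat, top 16 mm above desk, x -195 to 40 mm, y -70 to 70, no side walls. Bridge: posts x -15 to 15, centred y +-54, 16 wide (92 mm clear between), beam x -17 to 17, 128 wide, 78 to 96 mm above desk. Knob on top of the beam.
- stop: Back stop: steel bar across the bed, 90 mm wide, 22 mm high above the bed, front face 20 mm beyond the screw axis (x = +20 mm of the press), on rubber: it gives 1 mm per 6 N, 4 mm at most, and comes back. Same axes as the press, origin 20 mm before its face on the desk. Bear on it with 4 to 10 N; 15 N is too much.
- stop_face (a point): Point at the foot of the stop's front face, in the middle, on the bed's top: the spine point belongs here.
- platen: Steel pressing bar under the beam, 26 (x) by 60 (y) by 10 mm; origin at the centre of its lower face. Moves only up and down, 4 mm lower per rad the screw turns clockwise. Starts 24 to 28 mm above the bed, so 4 to 8 mm above a notebook under it. When tight it presses with about 40 N and does not run back when let go.
- collar: Steel collar on the beam under the knob, 26 mm across, with a thin pointer along its own -x; origin on the axis at its foot. Turns about the vertical; drives the screw through a torsion spring of 2 N m/rad. The screw turns clockwise from above to tighten, taking 0.1 to 0.2 N m while the platen is free. On letting go, the collar (with the knob) springs back 0.1 to 0.18 rad.
- knob: Black ribbed round knob, 44 mm across, 30 mm high, 113 to 143 mm above the desk, vertical axis over the press origin; origin on the axis at its underside. A steel line on top lies along its -x, over the collar's pointer at the start. Carries the collar round up to 0.36 N m, then slips on it at a steady 0.36 N m, smoothly; the angle from collar x to knob x is the slip (20 deg = a click).
- knob_grip (a point): On the knob's axis at mid height (128 mm above the desk): where to grip it from above.
- calculator: Grey pocket calculator, 125 x 72 x 12 mm; origin at the centre of its underside. Not part of the job: leave it alone.
- mouse: Black mouse, 100 x 60 x 27 mm; origin at the centre of its underside. Not part of the job: leave it alone.
- pen_cup: Blue pen cup with pens, 94 mm across, 150 mm high; origin at the centre of its underside. Not part of the job: leave it alone.
- stapler: Black stapler, 135 mm long; origin at the centre of its underside. Not part of the job: leave it alone.
- tape: Roll of clear tape lying flat, 56 mm across; origin at the centre of its underside. Not part of the job: leave it alone.
- eraser: White eraser, 45 x 20 x 12 mm; origin at the centre of its underside. Not part of the job: leave it alone.
There are look-alikes about, which are no part of the job. What is shaped like the notebook but brown or purple is not meant.

How it is judged:
On the way, in this order (a step that is already met when the one before it is completed fails the run):
1. the notebook lies flat on the bed with its spine pressed against the stop (over 3 N), the platen not yet pressing on it (horizontal distance between notebook_spine and stop_face below 0.012 m and x of notebook_spine in the frame of stop_face above -0.003 m and angle between the x axis of notebook and the x axis of press, either way round below 0.07 rad and angle between notebook's own z axis and vertical below 0.05 rad and contact force between platen and notebook below 2 N and contact force between notebook and stop above 3 N), for 0.1 s.
2. the platen presses the notebook and the ratchet has slipped by at least one click (contact force between platen and notebook above 20 N and angle between the x axis of knob and the x axis of collar, either way round above 0.3 rad), for 0.1 s.
At the end, for the whole second after the job is handed in: The notebook lies flat on the bed (tilt below 0.05 rad), spine within 3 mm of the stop, within 12 mm of its middle and square to it within 0.07 rad; the platen presses it with over 20 N; the ratchet has slipped by 0.3 to 1.45 rad (one to four clicks); the notebook is at rest (all of step 2 and horizontal distance between notebook_spine and stop_face below 0.012 m and x of notebook_spine in the frame of stop_face above -0.003 m and angle between the x axis of notebook and the x axis of press, either way round below 0.07 rad and angle between notebook's own z axis and vertical below 0.05 rad and angle between the x axis of knob and the x axis of collar, either way round below 1.45 rad and linear speed of notebook below 0.01 m/s); the robot touches nothing.
It fails at once if the ratchet is slipped by more than four clicks (1.45 rad) (angle between the x axis of knob and the x axis of collar, either way round above 1.45 rad).
It fails at once if the notebook is rammed against the stop with more than 15 N (contact force between notebook and stop above 15 N).
It fails at once if the calculator, mouse, pen cup, stapler, tape or eraser is moved by more than 20 mm (distance of any of calculator, mouse, pen_cup, stapler, tape, eraser from where it was at the start of the episode above 0.02 m).
It also fails if it takes over 72 s, if anything falls off the work surface, if the arm or the gripper's body presses on something with over 40 N, if the wrist force passes 120 N, or if a joint passes its speed limit or range.

### The arm

A 6-joint arm with a two-finger parallel gripper is mounted at the origin on the work surface. World frame = base frame: x ahead of the robot, y to its left, z up, the work surface at z = 0. Lengths are in m, angles in rad, forces in N, time in s.
With the tool pointing down it reaches from about 0.225 to 0.875 m from the base axis. Payload 3.4 kg.
Tool frame: the origin (TCP) lies between the finger pads; the fingertips stand 11 mm ahead of it and the grasp point (between the pads) lies 8 mm behind it; z points along the fingers, y is the line along which they close (so a half turn about z gives the same grasp; the last joint's range is limited). The gripper opens to 85 mm and grips with 20 to 120 N. Pads are 22 mm wide; open, the fingers measure 114 mm over their backs; the gripper's body (76 mm by 85 mm) begins 54 mm behind the grasp point. The pads swing forward as they close: fully open they stand 13 mm farther back than shut.
Start: joints at [-1.411, 0.276, 1.505, -0, 1.361, -0.121], TCP at [0.159, -0.553, 0.222] pointing down, gripper open.
Joint ranges: [-2.89, 2.89], [-0.75, 2.08], [0.22, 2.7], [-1.18, 4.32], [0.11, 2.71], [-2.7, 2.7]. Speed limits (rad/s): [2.57, 2.57, 3.14, 3.14, 3.14, 3.14].

### API

Orientations are given as a unit quaternion [w, x, y, z].
In Python, from rig import sensors, eyes, manip gives the robot as it stands.
- The arm moves only by the tool drive_tool, never from a script. Its argument "deltas" is a list of rows, each an object with "linear": the shift along the world's x, y, z in mm, a list of three; "twist": the turn about the world's z in degrees; "claw": the opening, from 0 (shut) to 1 (fully open). In form: [{"linear": [tx, ty, tz], "twist": twist, "claw": claw}, ...]. A call has 1 to 12 rows; each row is the pose to reach, as a shift and turn from the pose commanded when the call began; what a row does not reach only later rows make up. A row lasts 1/12 s, in which the tool goes at most 41.7 mm and 7.16 degrees, less where a joint would pass 70% of its speed; a pose out of reach is approached as far as the arm can. A call with a gripper value outside its range is refused whole. The fingers move at their own pace and stop on an object; "squeeze" is the grip in N (left out, the last holds). Time passes only in rows, so rows that repeat a pose let the fingers close. It gives the time, the measured TCP pose, the force, the opening and the grip force at its end, in the units of the state.
- sensors.get_state(): the state, without advancing time (a new reading comes with each control period).
- eyes.get_image(name): name is "scene" or "side" or "wrist"; returns the picture (384x512x3 uint8, red, green, blue); there is no depth.
- eyes.camera_model(name): a dict with "intrinsics" (3x3 intrinsics, pixels), "R" (3x3) and "t" (3): a world point X has camera coordinates R X + t. Camera axes: x right, y down, z forward; pixel columns grow to the right and rows downward; lengths in m; the calibration is good to about 2 mm. The wrist camera is an equidistant fisheye: a pixel r from the principal point sees the ray r / f radians off the axis. A picture is of the moment at which its call begins: read the wrist's pose just before it. camera_model takes no time and is no camera call; for the wrist camera it gives the pose at the moment of the call.
- manip.sign_off(): hands the job in; it is judged then, once.
The state is a dict: "clock": time; "qpos": joint angles; "qd": joint speeds; "effort": joint torques, N m; "position": TCP position; "ee_rot": TCP orientation; "contact_force": force on the tool from outside, world axes, zero at the start; "moment": the same for the moment, N m; "width": finger opening in m; "gripper_force": force on a finger pad.
Only numpy, scipy, OpenCV 4.12 (cv2) and the standard library are available. Lean on these libraries where they do the work, as an engineer would, in place of code of your own. Each camera call takes 0.05 s, during which the arm holds its last target. There are 200 camera calls.

## Working session

There is one attempt and no reset: what is moved stays moved. The work goes in short steps, Python scripts to look and compute and a tool call to move; the robot and the scene stay as the last step left them, time stands still between calls to the robot, and variables do not carry over. Pictures are saved under pics/ and viewed, at most 10 in all, crops included, and the job is handed in when it is done.

Besides the shell and the picture viewer there is one more tool, called after ">>>" by a JSON object that holds its "fn" and its "kwargs". drive_tool: Moves the arm, as the interface text tells. Its arguments: {"type":"object","properties":{"deltas":{"type":"array","items":{"type":"object","properties":{"linear":{"type":"array","items":{"type":"number"}},"twist":{"type":"number"},"claw":{"type":"number"}}}},"squeeze":{"type":"number"}},"required":["deltas"]}

```bash
mkdir -p pics; cat > h.py <<'E'
import numpy as np, cv2
from rig import sensors, eyes, manip
def cam(n):
    m=eyes.camera_model(n); return np.array(m["intrinsics"]),np.array(m["R"]),np.array(m["t"])
def ray(c,u,v,fish=False):
    K,R,t=c; x=(u-K[0,2])/K[0,0]; y=(v-K[1,2])/K[1,1]
    if fish:
        r=np.hypot(x,y); s=np.sin(r)/max(r,1e-9); d=np.array([x*s,y*s,np.cos(r)])
    else: d=np.array([x,y,1.])
    return -R.T@t, R.T@d
def onz(c,u,v,z,fish=False):
    o,d=ray(c,u,v,fish); return o+d*(z-o[2])/d[2]
def proj(c,X,fish=False):
    K,R,t=c; p=R@np.array(X)+t
    if fish:
        r=np.hypot(p[0],p[1]); th=np.arctan2(r,p[2]); q=p[:2]/max(r,1e-9)*th
    else: q=p[:2]/p[2]
    return K[0,0]*q[0]+K[0,2],K[1,1]*q[1]+K[1,2]
E
python3 - <<'E'
from h import *
a=[]
for n in ("scene","side","wrist"):
    im=eyes.get_image(n)[:,:,::-1]; cv2.imwrite(f"pics/{n}0.png",im); c=cam(n); print(n,-c[1].T@c[2],c[0][0,0])
    np.savez(f"pics/{n}0.npz",im=im,K=c[0],R=c[1],t=c[2])
a=[cv2.imread(f"pics/{n}0.png") for n in ("scene","side")]
cv2.imwrite("pics/a.png",cv2.resize(a[0],(800,600),interpolation=cv2.INTER_CUBIC))
cv2.imwrite("pics/b.png",cv2.resize(a[1],(800,600),interpolation=cv2.INTER_CUBIC))
print(sensors.get_state())
E
```

```text
scene [ 1.40111233 -0.73230043  0.85556009] 476.4424979181582
side [-0.42224824  0.86012233  1.15189816] 440.0872601047287
wrist [ 0.22251827 -0.53354255  0.3734817 ] 297.3186396354542
{'clock': 0.15, 'qpos': array([-1.41096582e+00,  2.76461124e-01,  1.50580719e+00, -1.15592152e-05,
        1.36070309e+00, -1.21030274e-01]), 'qd': array([-1.12962115e-03, -2.43426485e-03, -2.83837300e-03,  4.97459624e-05,
        4.72931398e-04,  1.51294966e-03]), 'effort': array([ 6.78757788e-04, -4.17146051e+01, -2.46032649e+01, -3.10654805e-04,
        7.64152530e-03,  6.16873166e-07]), 'position': array([ 0.15929164, -0.5520898 ,  0.22144594]), 'ee_rot': array([-6.89135288e-04,  9.90155442e-01,  1.39970446e-01, -1.90237364e-05]), 'contact_force': array([-0.02174663,  0.52788958, -0.27055797]), 'moment': array([-0.00517544, -0.03507003, -0.01848709]), 'gripper_force': 0.0, 'width': 0.08534966448896578}
```

View pics/a.png

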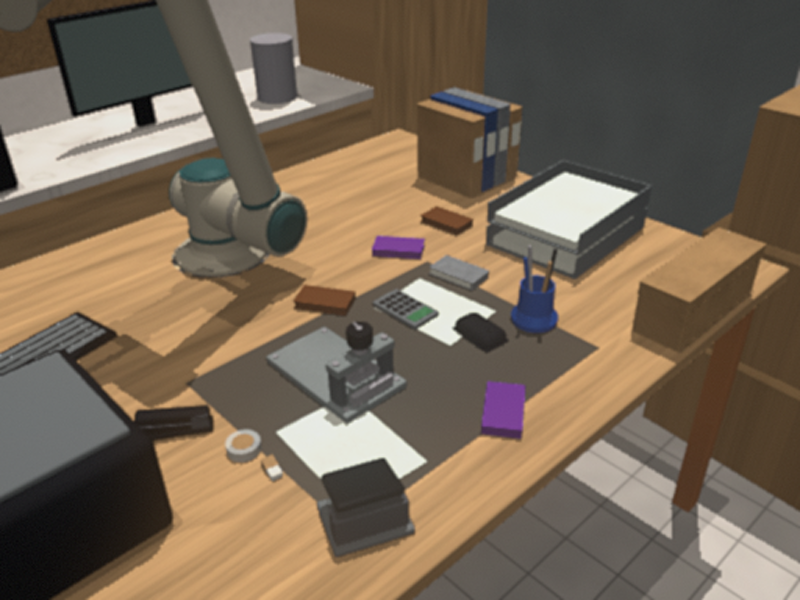

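View pics/b.png

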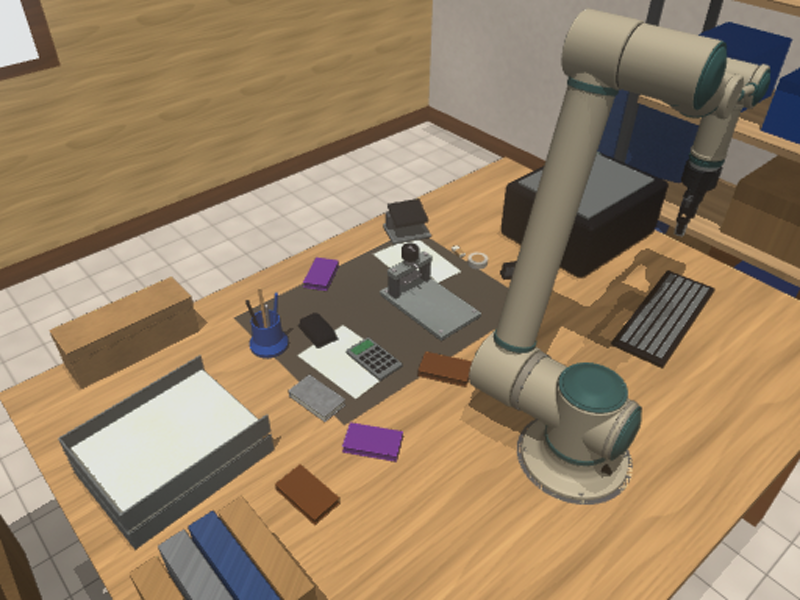

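The first picture (scene) shows the press at about (335,370), the knob at (359,335), the calculator with keys at (405,308), and a plain grey slab at (459,271). The second (side) shows the grey slab at (316,396), the calculator at (373,355), the press at (430,290) and the knob at (410,252).

The candidates in the side view are: grey slab (316,396), purple (373,441) and (321,273), brown (308,493) and (445,368), calculator (373,355). Only the grey slab without keys fits the notebook, so I'll confirm it in a crop.

```bash
python3 - <<'E'
from h import *
D={n:np.load(f"pics/{n}0.npz") for n in("scene","side")}
C={n:(d["K"],d["R"],d["t"]) for n,d in D.items()}
s=D["side"]["im"];q=D["scene"]["im"]
r=lambda im,x0,y0,w,h:cv2.resize(im[y0:y0+h,x0:x0+w],(400,300),interpolation=cv2.INTER_CUBIC)
cv2.imwrite("pics/c.png",np.vstack([np.hstack([r(s,172,224,80,60),r(q,264,154,80,60)]),np.hstack([r(s,228,148,96,72),r(q,166,200,112,84)])]))
# grey mask notebook
for n,(u,v) in {"side":(202,253),"scene":(294,174)}.items():
    im=D[n]["im"]; hsv=cv2.cvtColor(im,cv2.COLOR_BGR2HSV)
    print(n,im[v-1:v+2,u-1:u+2].mean((0,1)),onz(C[n],u,v,.02))
for n,l in {"side":[(202,253),(239,227),(262,161),(275,196)],"scene":[(294,174),(260,197),(229,212),(205,235)]}.items():
    for u,v in l: print(n,u,v,onz(C[n],u,v,.016).round(3))
print(onz(C["side"],410*.64,247*.64,.143),onz(C["scene"],357*.64,328*.64,.143))
E
```

```text
side [130.88888889 133.66666667 134.11111111] [0.46141733 0.31623312 0.02      ]
scene [136.33333333 137.22222222 137.11111111] [0.48092543 0.30082545 0.02      ]
side 202 253 [0.465 0.314 0.016]
side 239 227 [0.48  0.136 0.016]
side 262 161 [ 0.731 -0.204  0.016]
side 275 196 [ 0.522 -0.085  0.016]
scene 294 174 [0.477 0.306 0.016]
scene 260 197 [0.496 0.127 0.016]
scene 229 212 [0.489 0.004 0.016]
scene 205 235 [ 0.525 -0.117  0.016]
[ 0.61585189 -0.09895562  0.143     ] [ 0.6186836  -0.10216769  0.143     ]
```

View pics/c.png

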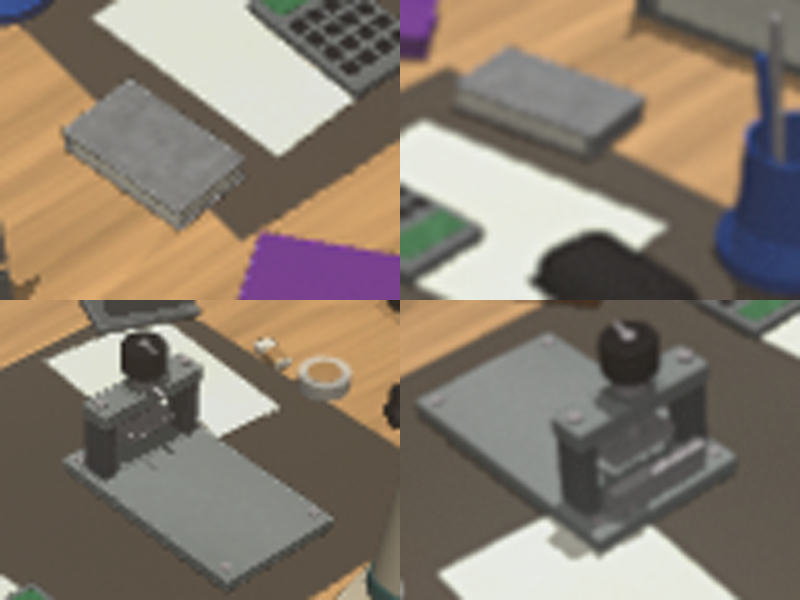

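The crop confirms the grey slab: plain cloth covers, white page edges on the long side and on the end nearest the robot, and a grey spine at the far end (scene crop right end, about (620,120)). It is the notebook, with its spine at +x. The bed corners are readable in both lower crops.

```bash
python3 - <<'E'
from h import *
D={n:np.load(f"pics/{n}0.npz") for n in("scene","side")}
C={n:(d["K"],d["R"],d["t"]) for n,d in D.items()}
P={"side":([(185,250),(198.4,240.4),(220.4,256),(208,266.4)],[(307.7,200.8),(282,215.2),(244.3,186.4)]),
"scene":([(275.4,171.6),(287,163.6),(312.6,173.4),(303,183)],[(171,229.4),(207.4,209.8),(259.8,244.8),(222,268.6)])}
for n,(a,b) in P.items():
    A=np.array([onz(C[n],u,v,.02)[:2] for u,v in a]);print(n,"nb",A.round(3).tolist(),A.mean(0))
    B=np.array([onz(C[n],u,v,.016)[:2] for u,v in b]);print(B.round(3).tolist())
E
```

```text
side nb [[0.511, 0.353], [0.518, 0.291], [0.409, 0.277], [0.4, 0.336]] [0.45961771 0.31408616]
[[0.417, -0.162], [0.423, -0.028], [0.647, -0.031]]
scene nb [[0.426, 0.268], [0.416, 0.335], [0.523, 0.348], [0.54, 0.28]] [0.47607601 0.30768235]
[[0.436, -0.171], [0.433, -0.035], [0.665, -0.036], [0.666, -0.173]]
```

>>> {"fn": "drive_tool", "kwargs": {"deltas": [{"linear": [120, 400, 0], "twist": 0, "claw": 1}, {"linear": [120, 400, 0], "twist": 0, "claw": 1}, {"linear": [120, 400, 0], "twist": 0, "claw": 1}, {"linear": [120, 400, 0], "twist": 0, "claw": 1}, {"linear": [120, 400, 0], "twist": 0, "claw": 1}, {"linear": [120, 400, 0], "twist": 0, "claw": 1}, {"linear": [120, 400, 0], "twist": 0, "claw": 1}, {"linear": [120, 400, 0], "twist": 0, "claw": 1}, {"linear": [120, 400, 0], "twist": 0, "claw": 1}, {"linear": [120, 400, 0], "twist": 0, "claw": 1}, {"linear": [281, 862, -20], "twist": -8, "claw": 1}, {"linear": [281, 862, -20], "twist": -8, "claw": 1}]}}

```text
clock: 1.15
position: [0.3032, -0.0849, 0.2195]
ee_rot: [0.001, 0.998, 0.068, 0.001]
contact_force: [0.9, -0.4, -0.2]
width: 0.0859
gripper_force: 0.0
```

>>> {"fn": "drive_tool", "kwargs": {"deltas": [{"linear": [120, 385, -20], "twist": 0, "claw": 1}, {"linear": [120, 385, -20], "twist": 0, "claw": 1}, {"linear": [120, 385, -20], "twist": 0, "claw": 1}, {"linear": [120, 385, -20], "twist": 0, "claw": 1}, {"linear": [120, 385, -20], "twist": 0, "claw": 1}, {"linear": [120, 385, -20], "twist": 0, "claw": 1}, {"linear": [120, 385, -20], "twist": 0, "claw": 1}, {"linear": [120, 385, -20], "twist": 0, "claw": 1}, {"linear": [120, 385, -20], "twist": 0, "claw": 1}, {"linear": [120, 385, -20], "twist": 0, "claw": 1}, {"linear": [120, 385, -20], "twist": 0, "claw": 1}, {"linear": [120, 385, -20], "twist": 0, "claw": 1}]}}

```text
clock: 2.15
position: [0.4229, 0.3003, 0.1983]
ee_rot: [0.001, 0.997, 0.072, -0.001]
contact_force: [-0.1, -0.6, -0.2]
width: 0.0855
gripper_force: 0.0
```

```bash
python3 - <<'E'
from h import *
s=sensors.get_state();c=cam("wrist");im=eyes.get_image("wrist")[:,:,::-1]
print(s["position"],s["ee_rot"])
np.savez("pics/w1.npz",im=im,K=c[0],R=c[1],t=c[2]);cv2.imwrite("pics/w1.png",im)
print(c[0], -c[1].T@c[2], c[1])
print([proj(c,(x,y,.02),True) for x,y in ((.52,.35),(.525,.285),(.41,.335),(.415,.27))])
E
```

```text
[0.42292852 0.30028701 0.19829687] [ 5.55718955e-04  9.97415144e-01  7.18474160e-02 -8.18603953e-04]
[[297.31863964   0.         256.5198146 ]
 [  0.         297.31863964 200.06076996]
 [  0.           0.           1.        ]] [0.48826835 0.31047395 0.35020473] [[ 1.44569392e-01 -9.89494652e-01  1.59815182e-04]
 [-9.55358985e-01 -1.39539965e-01  2.60418523e-01]
 [-2.57660435e-01 -3.78012284e-02 -9.65495814e-01]]
[(np.float64(224.95852953690803), np.float64(88.86107322759743)), (np.float64(284.3422435017403), np.float64(92.72253952725931)), (np.float64(225.3119562778968), np.float64(187.24058599967069)), (np.float64(282.21928053134775), np.float64(191.01801708308815))]
```

View pics/w1.png

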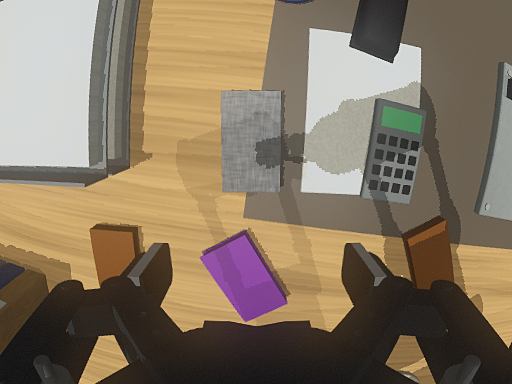

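The wrist view shows the notebook's top with corners at about (221,91), (284,91), (281,192) and (222,191). A purple look-alike is at (245,277) and a brown one at (118,250).

```bash
python3 - <<'E'
from h import *
d=np.load("pics/w1.npz");c=(d["K"],d["R"],d["t"])
A=np.array([onz(c,u,v,.02,True)[:2] for u,v in [(221,91),(284,90.5),(281,192),(222,191)]])
print(A.round(4),A.mean(0)); f=A[:2].mean(0)-A[2:].mean(0); print(np.degrees(np.arctan2(f[1],f[0])))
for q in A[0]-A[3],A[1]-A[2]: print(np.degrees(np.arctan2(q[1],q[0])),np.hypot(*q))
print("purple",[onz(c,u,v,.02,True)[:2].round(3) for u,v in [(243,230),(288,299),(245,321),(201,255)]])
E
```

```text
[[0.5171 0.354 ]
 [0.5274 0.2857]
 [0.4137 0.2712]
 [0.4051 0.3383]] [0.46580967 0.31229855]
7.639773457352871
7.999888774443233 0.11312745538261952
7.284539447765617 0.11468193119203159
purple [array([0.361, 0.308]), array([0.272, 0.237]), array([0.227, 0.288]), array([0.32 , 0.356])]
```

>>> {"fn": "drive_tool", "kwargs": {"deltas": [{"linear": [10, 8, -40], "twist": -0.5, "claw": 1}, {"linear": [10, 8, -80], "twist": -0.5, "claw": 1}, {"linear": [10, 8, -120], "twist": -0.5, "claw": 1}, {"linear": [10, 8, -150], "twist": -0.5, "claw": 1}, {"linear": [10, 8, -168], "twist": -0.5, "claw": 1}, {"linear": [10, 8, -178], "twist": -0.5, "claw": 1}, {"linear": [10, 8, -178], "twist": -0.5, "claw": 1}]}}

```text
clock: 2.78
position: [0.4316, 0.3052, 0.0196]
ee_rot: [0.001, 0.998, 0.065, -0.002]
contact_force: [-0.5, 0.4, 0.4]
width: 0.085
gripper_force: 0.0
```

>>> {"fn": "drive_tool", "kwargs": {"deltas": [{"linear": [0, 0, -3], "twist": 0, "claw": 0.6}, {"linear": [0, 0, -3], "twist": 0, "claw": 0.6}, {"linear": [0, 0, -3], "twist": 0, "claw": 0.6}, {"linear": [0, 0, -3], "twist": 0, "claw": 0.6}, {"linear": [0, 0, -3], "twist": 0, "claw": 0.6}, {"linear": [0, 0, -3], "twist": 0, "claw": 0.6}], "squeeze": 40}}

```text
clock: 3.28
position: [0.4335, 0.3075, 0.0189]
ee_rot: [-0.0, 0.998, 0.066, 0.001]
contact_force: [0.3, 0.0, 0.4]
width: 0.0513
gripper_force: 0.0
```

```bash
python3 - <<'E'
from h import *
s=sensors.get_state();c=cam("wrist");im=eyes.get_image("wrist")[:,:,::-1]
print(s["position"],s["width"],s["gripper_force"],s["contact_force"])
np.savez("pics/w2.npz",im=im,K=c[0],R=c[1],t=c[2])
cv2.imwrite("pics/w2.png",im)
E
```

```text
[0.43354961 0.30752709 0.01889215] 0.05130408192181483 0.0 [0.34066231 0.00809315 0.41129328]
```

View pics/w2.png

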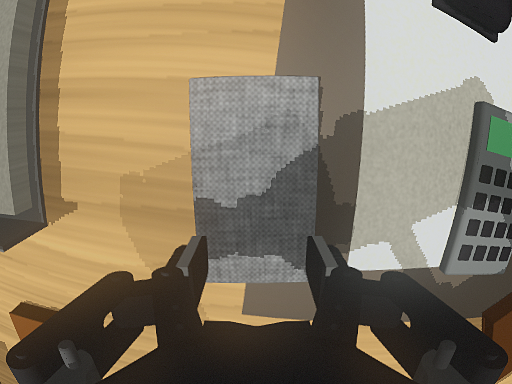

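The view shows both fingertips over the notebook's top, at about (195,265) and (318,265). The open pads stand further back than I assumed, so I'll reopen, go lower and close again.

>>> {"fn": "drive_tool", "kwargs": {"deltas": [{"linear": [0, 0, 3], "twist": 0, "claw": 1}, {"linear": [0, 0, 3], "twist": 0, "claw": 1}, {"linear": [0, 0, 3], "twist": 0, "claw": 1}, {"linear": [0, 0, 3], "twist": 0, "claw": 1}, {"linear": [0, 0, 3], "twist": 0, "claw": 1}, {"linear": [0, 0, 0], "twist": 0, "claw": 1}, {"linear": [0, 0, -6], "twist": 0, "claw": 1}, {"linear": [0, 0, -12], "twist": 0, "claw": 1}, {"linear": [0, 0, -12], "twist": 0, "claw": 1}]}}

```text
clock: 4.08
position: [0.4321, 0.3067, 0.0046]
ee_rot: [0.001, 0.998, 0.066, -0.001]
contact_force: [-0.4, 0.0, -0.7]
width: 0.0855
gripper_force: 0.0
```

>>> {"fn": "drive_tool", "kwargs": {"deltas": [{"linear": [0, 0, 0], "twist": 0, "claw": 0.6}, {"linear": [0, 0, 0], "twist": 0, "claw": 0.6}, {"linear": [0, 0, 0], "twist": 0, "claw": 0.6}, {"linear": [0, 0, 0], "twist": 0, "claw": 0.6}, {"linear": [0, 0, 0], "twist": 0, "claw": 0.6}], "squeeze": 40}}

```text
clock: 4.5
position: [0.434, 0.3077, 0.0076]
ee_rot: [-0.0, 0.998, 0.066, 0.001]
contact_force: [-0.5, -1.6, 8.2]
width: 0.0514
gripper_force: 3.6
```

```bash
python3 - <<'E'
from h import *
s=sensors.get_state();c=cam("wrist");im=eyes.get_image("wrist")[:,:,::-1];sd=eyes.get_image("side")[:,:,::-1]
cs=cam("side");u,v=map(int,proj(cs,(.45,.31,.02)));print(u,v)
np.savez("pics/w3.npz",im=im,K=c[0],R=c[1],t=c[2])
cv2.imwrite("pics/w3.png",np.hstack([cv2.resize(im[180:330,140:380],(400,250)),cv2.resize(sd[v-50:v+50,u-80:u+80],(400,250),interpolation=cv2.INTER_CUBIC)]))
E
```

```text
205 254
```

View pics/w3.png

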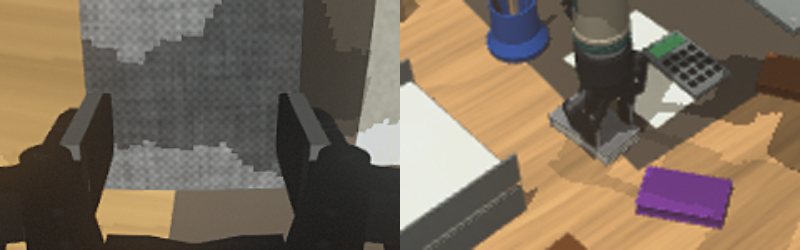

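The left half shows both pads resting on the cover at about (95,125) and (295,125). So the tips sit further back than the nominal figure. I'll open, then go down by feel.

>>> {"fn": "drive_tool", "kwargs": {"deltas": [{"linear": [0, 0, 10], "twist": 0, "claw": 1}, {"linear": [0, 0, 10], "twist": 0, "claw": 1}, {"linear": [0, 0, 10], "twist": 0, "claw": 1}, {"linear": [0, 0, 10], "twist": 0, "claw": 1}, {"linear": [0, 0, 10], "twist": 0, "claw": 1}, {"linear": [0, 0, 5], "twist": 0, "claw": 1}, {"linear": [0, 0, 0], "twist": 0, "claw": 1}, {"linear": [0, 0, -3], "twist": 0, "claw": 1}, {"linear": [0, 0, -6], "twist": 0, "claw": 1}, {"linear": [0, 0, -6], "twist": 0, "claw": 1}, {"linear": [0, 0, -6], "twist": 0, "claw": 1}]}}

```text
clock: 5.52
position: [0.433, 0.3071, -0.0002]
ee_rot: [0.0, 0.998, 0.066, -0.0]
contact_force: [0.1, -0.8, 0.3]
width: 0.0854
gripper_force: 0.0
```

```bash
python3 - <<'E'
from h import *
s=sensors.get_state();c=cam("wrist");im=eyes.get_image("wrist")[:,:,::-1]
print(s["position"],s["width"],s["contact_force"])
cv2.imwrite("pics/w4.png",im[150:384,60:450]);
print("cam",-c[1].T@c[2])
E
```

```text
[ 4.32969643e-01  3.07131029e-01 -2.24929228e-04] 0.08541531882375811 [ 0.0816281  -0.80940946  0.3305181 ]
cam [0.49827106 0.31647303 0.15173862]
```

View pics/w4.png

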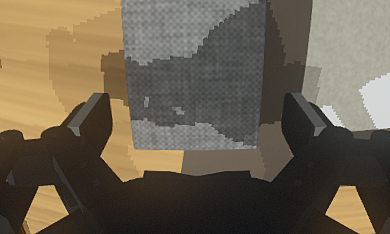

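The tips are now just beside the notebook, at (108,95) and (285,95) in the crop, and still clear of the desk. I'll go down gently another 9 mm while watching the force.

>>> {"fn": "drive_tool", "kwargs": {"deltas": [{"linear": [0, 0, -3], "twist": 0, "claw": 1}, {"linear": [0, 0, -6], "twist": 0, "claw": 1}, {"linear": [0, 0, -8], "twist": 0, "claw": 1}, {"linear": [0, 0, -8], "twist": 0, "claw": 1}]}}

```text
clock: 5.9
position: [0.4328, 0.307, -0.0083]
ee_rot: [0.0, 0.998, 0.066, -0.0]
contact_force: [-0.0, -0.0, -0.4]
width: 0.0854
gripper_force: 0.0
```

>>> {"fn": "drive_tool", "kwargs": {"deltas": [{"linear": [0, 0, 0], "twist": 0, "claw": 0.6}, {"linear": [0, 0, 0], "twist": 0, "claw": 0.6}, {"linear": [0, 0, 0], "twist": 0, "claw": 0.6}, {"linear": [0, 0, 0], "twist": 0, "claw": 0.6}, {"linear": [0, 0, 0], "twist": 0, "claw": 0.6}], "squeeze": 40}}

```text
clock: 6.32
position: [0.4334, 0.3074, -0.0075]
ee_rot: [-0.0, 0.998, 0.066, 0.0]
contact_force: [-0.1, 0.2, 1.8]
width: 0.065
gripper_force: 45.0
```

>>> {"fn": "drive_tool", "kwargs": {"deltas": [{"linear": [0, 0, 30], "twist": 0, "claw": 0.6}, {"linear": [0, 0, 70], "twist": 0, "claw": 0.6}, {"linear": [0, 0, 110], "twist": 0, "claw": 0.6}, {"linear": [5, -30, 140], "twist": -1, "claw": 0.6}, {"linear": [10, -70, 140], "twist": -3, "claw": 0.6}, {"linear": [14, -110, 140], "twist": -5, "claw": 0.6}, {"linear": [18, -150, 140], "twist": -7.6, "claw": 0.6}, {"linear": [22, -190, 140], "twist": -7.6, "claw": 0.6}, {"linear": [26, -230, 140], "twist": -7.6, "claw": 0.6}, {"linear": [30, -270, 140], "twist": -7.6, "claw": 0.6}, {"linear": [34, -310, 140], "twist": -7.6, "claw": 0.6}, {"linear": [37, -350, 140], "twist": -7.6, "claw": 0.6}]}}

```text
clock: 7.32
position: [0.4695, -0.0446, 0.1319]
ee_rot: [-0.0, 1.0, -0.0, -0.0]
contact_force: [0.0, 0.9, -2.2]
width: 0.0647
gripper_force: 46.2
```

>>> {"fn": "drive_tool", "kwargs": {"deltas": [{"linear": [0, -30, 0], "twist": 0, "claw": 0.6}, {"linear": [0, -50, 0], "twist": 0, "claw": 0.6}, {"linear": [0, -57, 0], "twist": 0, "claw": 0.6}, {"linear": [0, -57, 0], "twist": 0, "claw": 0.6}, {"linear": [0, -57, 0], "twist": 0, "claw": 0.6}]}}

```text
clock: 7.73
position: [0.4696, -0.0991, 0.1318]
ee_rot: [-0.001, 1.0, -0.001, -0.001]
contact_force: [-0.7, 0.9, -1.2]
width: 0.0648
gripper_force: 46.2
```

```bash
python3 - <<'E'
from h import *
s=sensors.get_state();c=cam("wrist");im=eyes.get_image("wrist")[:,:,::-1]
print(s["position"],s["ee_rot"],s["width"])
np.savez("pics/w5.npz",im=im,K=c[0],R=c[1],t=c[2])
cv2.imwrite("pics/w5.png",cv2.resize(im,(800,600)))
E
```

```text
[ 0.46958525 -0.09912513  0.13179736] [-6.07853893e-04  9.99999446e-01 -6.05789903e-04 -6.09477134e-04] 0.06482260713640942
```

View pics/w5.png

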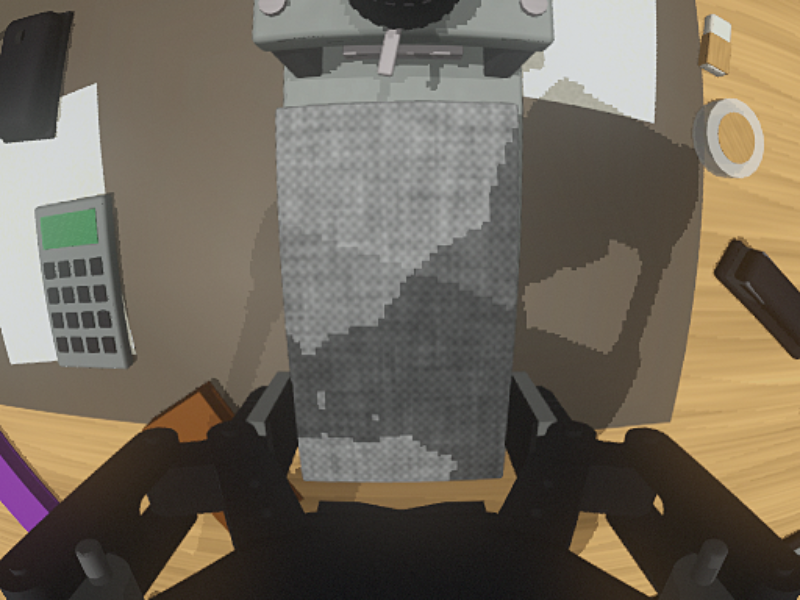

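The wrist view shows the held notebook with spine corners at about (276,108) and (520,102) and rear corners at (303,481) and (504,478). The beam's front runs (254,42) to (553,42), the collar pointer is at (388,52), and the knob's edge is at the top.

```bash
python3 - <<'E'
from h import *
d=np.load("pics/w5.npz");c=(d["K"],d["R"],d["t"])
k=.64
A=np.array([onz(c,u*k,v*k,.159,True)[:2] for u,v in [(276,108),(520,102),(504,478),(303,481)]])
print(A.round(4),A.mean(0)); 
for p,q in ((0,3),(1,2)): f=A[p]-A[q];print(np.degrees(np.arctan2(f[1],f[0])),np.hypot(*f))
for u,v,z in [(254,42,.096),(553,42,.096),(254,36,.096),(553,36,.096),(272,5,.096),(530,5,.096),(285,104,.016),(524,100,.016)]:print(u,v,onz(c,u*k,v*k,z,True)[:2].round(4))
for n in ("scene","side"):
    D=np.load(f"pics/{n}0.npz");C=(D["K"],D["R"],D["t"]);im=D["im"]
    u,v=map(int,proj(C,(.617,-.1,.128))); g=im.max(2)<50
    w=np.zeros_like(g);w[v-16:v+16,u-16:u+16]=1
    nn,l,st,ce=cv2.connectedComponentsWithStats((g&w).astype(np.uint8))
    i=1+st[1:,4].argmax();print(n,(u,v),st[i],ce[i],onz(C,st[i,0]+st[i,2]/2-.5,ce[i,1],.128))
E
```

```text
[[ 0.5593 -0.0647]
 [ 0.5608 -0.1306]
 [ 0.4456 -0.1324]
 [ 0.4444 -0.0662]] [ 0.50252579 -0.09848255]
0.7489335422358482 0.11489194516166405
0.8926777619677946 0.11521745079730754
254 42 [ 0.6016 -0.0372]
553 42 [ 0.6018 -0.1618]
254 36 [ 0.6044 -0.0371]
553 36 [ 0.6047 -0.1619]
272 5 [ 0.6183 -0.0444]
530 5 [ 0.6182 -0.1523]
285 104 [ 0.5885 -0.0311]
524 100 [ 0.5912 -0.1696]
scene (228, 214) [222 210  16  13 125] [229.992 217.368] [ 0.62915614 -0.10864181  0.128     ]
side (262, 160) [261 165   1   1   1] [261. 165.] [ 0.60037788 -0.07807329  0.128     ]
```

>>> {"fn": "drive_tool", "kwargs": {"deltas": [{"linear": [20, -1, -35], "twist": -0.8, "claw": 0.6}, {"linear": [20, -1, -70], "twist": -0.8, "claw": 0.6}, {"linear": [20, -1, -100], "twist": -0.8, "claw": 0.6}, {"linear": [20, -1, -114], "twist": -0.8, "claw": 0.6}, {"linear": [20, -1, -120], "twist": -0.8, "claw": 0.6}, {"linear": [20, -1, -122], "twist": -0.8, "claw": 0.6}, {"linear": [20, -1, -122], "twist": -0.8, "claw": 0.6}, {"linear": [20, -1, -122], "twist": -0.8, "claw": 0.6}]}}

```text
clock: 8.45
position: [0.4913, -0.1006, 0.0113]
ee_rot: [0.0, 1.0, -0.007, 0.001]
contact_force: [0.8, 0.4, -1.2]
width: 0.0648
gripper_force: 46.2
```

>>> {"fn": "drive_tool", "kwargs": {"deltas": [{"linear": [0, 0, -1], "twist": 0, "claw": 0.6}, {"linear": [0, 0, -2], "twist": 0, "claw": 0.6}, {"linear": [0, 0, -3], "twist": 0, "claw": 0.6}, {"linear": [0, 0, -3], "twist": 0, "claw": 0.6}]}}

```text
clock: 8.78
position: [0.4909, -0.101, 0.0085]
ee_rot: [0.0, 1.0, -0.007, 0.001]
contact_force: [-0.6, -0.0, 4.4]
width: 0.0649
gripper_force: 46.9
```

>>> {"fn": "drive_tool", "kwargs": {"deltas": [{"linear": [0, 0, 0], "twist": 0, "claw": 1}, {"linear": [0, 0, 0], "twist": 0, "claw": 1}, {"linear": [0, 0, 0], "twist": 0, "claw": 1}, {"linear": [0, 0, 0], "twist": 0, "claw": 1}, {"linear": [0, 0, 25], "twist": 0, "claw": 1}, {"linear": [0, 0, 60], "twist": 0, "claw": 1}, {"linear": [-10, 0, 70], "twist": 7, "claw": 1}, {"linear": [-10, 0, 70], "twist": 14, "claw": 1}, {"linear": [-10, 0, 70], "twist": 21, "claw": 1}, {"linear": [-10, 0, 70], "twist": 28, "claw": 1}, {"linear": [-10, 0, 70], "twist": 35, "claw": 1}, {"linear": [-10, 0, 70], "twist": 42, "claw": 1}]}}

```text
clock: 9.78
position: [0.4801, -0.1008, 0.0772]
ee_rot: [0.0, 0.935, 0.355, 0.0]
contact_force: [-1.3, -0.4, -0.4]
width: 0.0855
gripper_force: 0.0
```

>>> {"fn": "drive_tool", "kwargs": {"deltas": [{"linear": [0, 0, 0], "twist": 7, "claw": 1}, {"linear": [0, 0, 0], "twist": 14, "claw": 1}, {"linear": [0, 0, 0], "twist": 21, "claw": 1}, {"linear": [0, 0, 0], "twist": 28, "claw": 1}, {"linear": [0, 0, 0], "twist": 35, "claw": 1}, {"linear": [0, 0, 0], "twist": 42, "claw": 1}, {"linear": [0, 0, 0], "twist": 49, "claw": 1}, {"linear": [0, 0, 0], "twist": 56, "claw": 1}, {"linear": [0, 0, 0], "twist": 63, "claw": 1}, {"linear": [0, 0, 0], "twist": 70, "claw": 1}, {"linear": [0, 0, 0], "twist": 77, "claw": 1}, {"linear": [0, 0, 0], "twist": 84, "claw": 1}]}}

```text
clock: 10.78
position: [0.4801, -0.1007, 0.0771]
ee_rot: [-0.0, 0.458, 0.889, 0.0]
contact_force: [-0.1, 0.8, 0.2]
width: 0.0856
gripper_force: 0.0
```

>>> {"fn": "drive_tool", "kwargs": {"deltas": [{"linear": [0, 0, 0], "twist": 7, "claw": 1}, {"linear": [0, 0, 0], "twist": 14, "claw": 1}, {"linear": [0, 0, 0], "twist": 21, "claw": 1}, {"linear": [0, 0, 0], "twist": 28, "claw": 1}, {"linear": [0, 0, 0], "twist": 35, "claw": 1}, {"linear": [0, 0, 0], "twist": 42, "claw": 1}, {"linear": [0, 0, 0], "twist": 49, "claw": 1}, {"linear": [0, 0, 0], "twist": 54, "claw": 1}, {"linear": [0, 0, 0], "twist": 54, "claw": 1}, {"linear": [0, 0, 0], "twist": 54, "claw": 1}]}}

```text
clock: 11.62
position: [0.4801, -0.1007, 0.0771]
ee_rot: [-0.0, 0.008, 1.0, 0.0]
contact_force: [-0.2, -0.4, 0.7]
width: 0.0853
gripper_force: 0.0
```

```bash
python3 - <<'E'
from h import *
s=sensors.get_state();c=cam("wrist");im=eyes.get_image("wrist")[:,:,::-1]
print(s["position"],s["ee_rot"],s["qpos"])
print([np.round(proj(c,(x,y,.036),True)) for x,y in [(.466,-.067),(.466,-.133),(.581,-.067)]])
np.savez("pics/w6.npz",im=im,K=c[0],R=c[1],t=c[2])
cv2.imwrite("pics/w6.png",im)
E
```

```text
[ 0.48013648 -0.10073523  0.07712259] [-6.52131975e-05  8.25907668e-03  9.99965889e-01  7.02130755e-05] [-3.48812548e-01  2.81988331e-01  1.89901924e+00  1.08339781e-04
  9.60754929e-01 -1.90315261e+00]
[array([305., 198.]), array([207., 200.]), array([298., 332.])]
```

View pics/w6.png

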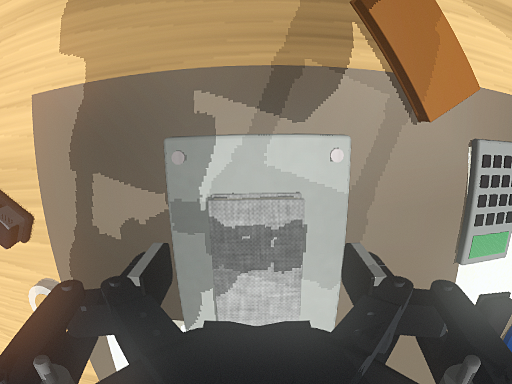

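The notebook lies flat on the bed: rear edge about (209,198) to (303,197), and bed front corners at (165,137) and (350,136). It looks centred and square.

```bash
python3 - <<'E'
from h import *
d=np.load("pics/w6.npz");c=(d["K"],d["R"],d["t"])
for u,v,z in [(165,137,.016),(350,136,.016),(208,199,.036),(303.5,198,.036),(215,318,.036),(301,318,.036)]:print(u,v,onz(c,u,v,z,True)[:2].round(4))
E
```

```text
165 137 [ 0.4233 -0.1662]
350 136 [ 0.4245 -0.0302]
208 199 [ 0.4657 -0.1325]
303.5 198 [ 0.466  -0.0678]
215 318 [ 0.5648 -0.1346]
301 318 [ 0.566  -0.0652]
```

>>> {"fn": "drive_tool", "kwargs": {"deltas": [{"linear": [6, 0, -35], "twist": 0, "claw": 1}, {"linear": [6, 0, -60], "twist": 0, "claw": 1}, {"linear": [6, 0, -68], "twist": 0, "claw": 1}, {"linear": [6, 0, -68], "twist": 0, "claw": 1}, {"linear": [6, 0, -68], "twist": 0, "claw": 0.6}, {"linear": [6, 0, -68], "twist": 0, "claw": 0.6}, {"linear": [6, 0, -68], "twist": 0, "claw": 0.6}, {"linear": [6, 0, -68], "twist": 0, "claw": 0.6}, {"linear": [6, 0, -68], "twist": 0, "claw": 0.6}], "squeeze": 40}}

```text
clock: 12.42
position: [0.4872, -0.1011, 0.0105]
ee_rot: [0.001, 0.007, 1.0, -0.0]
contact_force: [0.5, -0.3, 5.0]
width: 0.0646
gripper_force: 45.4
```

>>> {"fn": "drive_tool", "kwargs": {"deltas": [{"linear": [8, 0, 1], "twist": 0, "claw": 0.6}, {"linear": [18, 0, 1], "twist": 0, "claw": 0.6}, {"linear": [28, 0, 1], "twist": 0, "claw": 0.6}, {"linear": [38, 0, 1], "twist": 0, "claw": 0.6}, {"linear": [46, 0, 1], "twist": 0, "claw": 0.6}, {"linear": [50, 0, 1], "twist": 0, "claw": 0.6}, {"linear": [50, 0, 1], "twist": 0, "claw": 0.6}, {"linear": [50, 0, 1], "twist": 0, "claw": 0.6}]}}

```text
clock: 13.08
position: [0.5384, -0.101, 0.0105]
ee_rot: [0.001, 0.007, 1.0, -0.0]
contact_force: [0.9, 0.1, 3.1]
width: 0.0647
gripper_force: 45.2
```

>>> {"fn": "drive_tool", "kwargs": {"deltas": [{"linear": [1, 0, 0], "twist": 0, "claw": 0.6}, {"linear": [2, 0, 0], "twist": 0, "claw": 0.6}, {"linear": [3, 0, 0], "twist": 0, "claw": 0.6}, {"linear": [4, 0, 0], "twist": 0, "claw": 0.6}, {"linear": [4, 0, 0], "twist": 0, "claw": 0.6}]}}

```text
clock: 13.5
position: [0.5389, -0.1008, 0.0105]
ee_rot: [-0.001, 0.007, 1.0, -0.0]
contact_force: [-3.9, -1.8, 8.1]
width: 0.0647
gripper_force: 45.7
```

>>> {"fn": "drive_tool", "kwargs": {"deltas": [{"linear": [0.5, 0, 0], "twist": 0, "claw": 0.6}, {"linear": [1, 0, 0], "twist": 0, "claw": 0.6}, {"linear": [1, 0, 0], "twist": 0, "claw": 0.6}, {"linear": [1, 0, 0], "twist": 0, "claw": 0.6}]}}

```text
clock: 13.83
position: [0.5398, -0.1007, 0.0105]
ee_rot: [-0.001, 0.007, 1.0, 0.0]
contact_force: [-5.2, 0.9, 7.9]
width: 0.0648
gripper_force: 45.7
```

>>> {"fn": "drive_tool", "kwargs": {"deltas": [{"linear": [0, 0, 1], "twist": 0, "claw": 0.6}, {"linear": [0, 0, 1.5], "twist": 0, "claw": 0.6}, {"linear": [0, 0, 1.5], "twist": 0, "claw": 0.6}, {"linear": [0, 0, 1.5], "twist": 0, "claw": 0.6}]}}

```text
clock: 14.17
position: [0.5411, -0.1006, 0.0112]
ee_rot: [-0.0, 0.007, 1.0, 0.0]
contact_force: [-0.6, 0.4, -2.5]
width: 0.0648
gripper_force: 44.7
```

```bash
python3 - <<'E'
from h import *
s=sensors.get_state();c=cam("wrist");im=eyes.get_image("wrist")[:,:,::-1]
print(s["position"],s["ee_rot"],s["contact_force"],s["moment"])
np.savez("pics/w7.npz",im=im,K=c[0],R=c[1],t=c[2])
g=cv2.cvtColor(im,cv2.COLOR_BGR2GRAY)
print("bed edge",[(v,int(g[v,257])) for v in range(60,230,3)])
sc=eyes.get_image("scene")[:,:,::-1];sd=eyes.get_image("side")[:,:,::-1]
f=lambda i,x,y:cv2.resize(i[y:y+60,x:x+64],(400,375),interpolation=cv2.INTER_CUBIC)
cv2.imwrite("pics/p7.png",np.hstack([f(sc,204,206),f(im,192,60) if 0 else f(sd,236,150)]))
E
```

```text
[ 0.54112655 -0.10061474  0.0111974 ] [-2.69274988e-04  7.13319551e-03  9.99974502e-01  2.02579804e-04] [-0.64965825  0.37363213 -2.47125599] [-0.00495053  0.04294523 -0.00510634]
bed edge [(60, 150), (63, 154), (66, 124), (69, 124), (72, 126), (75, 124), (78, 125), (81, 124), (84, 126), (87, 126), (90, 126), (93, 126), (96, 128), (99, 126), (102, 125), (105, 126), (108, 128), (111, 127), (114, 129), (117, 128), (120, 129), (123, 129), (126, 131), (129, 131), (132, 146), (135, 191), (138, 191), (141, 191), (144, 191), (147, 190), (150, 191), (153, 191), (156, 191), (159, 191), (162, 192), (165, 196), (168, 210), (171, 209), (174, 210), (177, 209), (180, 203), (183, 192), (186, 190), (189, 190), (192, 190), (195, 190), (198, 191), (201, 192), (204, 193), (207, 191), (210, 167), (213, 184), (216, 112), (219, 155), (222, 132), (225, 183), (228, 169)]
```

View pics/p7.png

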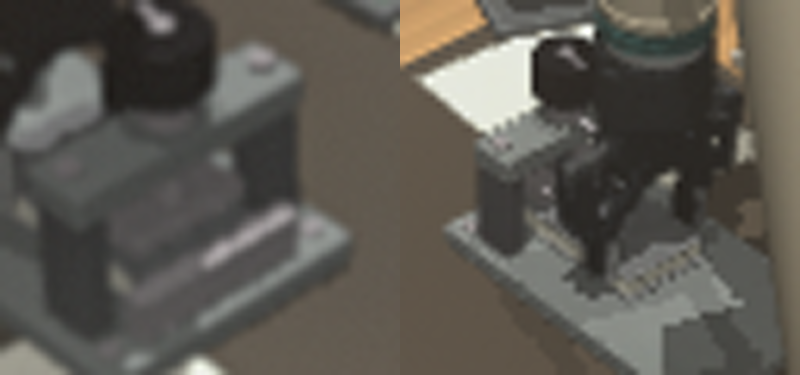

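The crops show the notebook under the platen with the stop behind it. The drag was bed friction and eased once the downward load came off. I'll continue in small steps.

>>> {"fn": "drive_tool", "kwargs": {"deltas": [{"linear": [0.7, 0, 0], "twist": 0, "claw": 0.6}, {"linear": [1.4, 0, 0], "twist": 0, "claw": 0.6}, {"linear": [2, 0, 0], "twist": 0, "claw": 0.6}, {"linear": [2, 0, 0], "twist": 0, "claw": 0.6}]}}

```text
clock: 14.65
position: [0.5435, -0.1008, 0.0117]
ee_rot: [0.0, 0.007, 1.0, 0.0]
contact_force: [0.1, -0.7, -0.5]
width: 0.065
gripper_force: 44.7
```

>>> {"fn": "drive_tool", "kwargs": {"deltas": [{"linear": [0.7, 0, -0.3], "twist": 0, "claw": 0.6}, {"linear": [1.4, 0, -0.3], "twist": 0, "claw": 0.6}, {"linear": [1.4, 0, -0.3], "twist": 0, "claw": 0.6}, {"linear": [1.4, 0, -0.3], "twist": 0, "claw": 0.6}]}}

```text
clock: 14.98
position: [0.5443, -0.1007, 0.0113]
ee_rot: [-0.0, 0.007, 1.0, 0.0]
contact_force: [-0.4, -0.7, -1.7]
width: 0.0649
gripper_force: 44.7
```

>>> {"fn": "drive_tool", "kwargs": {"deltas": [{"linear": [0.5, 0, 0], "twist": 0, "claw": 0.6}, {"linear": [1, 0, 0], "twist": 0, "claw": 0.6}, {"linear": [1, 0, 0], "twist": 0, "claw": 0.6}, {"linear": [1, 0, 0], "twist": 0, "claw": 0.6}]}}

```text
clock: 15.32
position: [0.5447, -0.1006, 0.0112]
ee_rot: [-0.001, 0.007, 1.0, 0.0]
contact_force: [-3.2, -0.8, -1.2]
width: 0.0648
gripper_force: 44.7
```

>>> {"fn": "drive_tool", "kwargs": {"deltas": [{"linear": [0.5, 0, -0.3], "twist": 0, "claw": 0.6}, {"linear": [1, 0, -0.3], "twist": 0, "claw": 0.6}, {"linear": [1, 0, -0.3], "twist": 0, "claw": 0.6}, {"linear": [1, 0, -0.3], "twist": 0, "claw": 0.6}]}}

```text
clock: 15.65
position: [0.5451, -0.1006, 0.0108]
ee_rot: [-0.001, 0.007, 1.0, 0.0]
contact_force: [-4.5, -0.8, 0.2]
width: 0.065
gripper_force: 44.8
```

>>> {"fn": "drive_tool", "kwargs": {"deltas": [{"linear": [0.5, 0, -0.3], "twist": 0, "claw": 0.6}, {"linear": [1, 0, -0.3], "twist": 0, "claw": 0.6}, {"linear": [1.2, 0, -0.3], "twist": 0, "claw": 0.6}, {"linear": [1.2, 0, -0.3], "twist": 0, "claw": 0.6}, {"linear": [1.2, 0, -0.3], "twist": 0, "claw": 0.6}]}}

```text
clock: 16.07
position: [0.5454, -0.1005, 0.0106]
ee_rot: [-0.002, 0.007, 1.0, 0.0]
contact_force: [-6.9, -1.3, 1.3]
width: 0.0649
gripper_force: 45.0
```

>>> {"fn": "drive_tool", "kwargs": {"deltas": [{"linear": [0, 0, 0], "twist": 0, "claw": 0.6}, {"linear": [0, 0, 0], "twist": 0, "claw": 0.6}, {"linear": [0, 0, 0], "twist": 0, "claw": 1}, {"linear": [0, 0, 0], "twist": 0, "claw": 1}, {"linear": [0, 0, 0], "twist": 0, "claw": 1}, {"linear": [0, 0, 0], "twist": 0, "claw": 1}, {"linear": [-10, 0, 25], "twist": 0, "claw": 1}, {"linear": [-20, 0, 60], "twist": 0, "claw": 1}, {"linear": [-20, 0, 100], "twist": 0, "claw": 1}, {"linear": [-20, 0, 140], "twist": 0, "claw": 1}, {"linear": [-20, 0, 170], "twist": 0, "claw": 1}, {"linear": [-20, 0, 170], "twist": 0, "claw": 1}]}}

```text
clock: 17.07
position: [0.5327, -0.1021, 0.1883]
ee_rot: [0.008, 0.007, 1.0, -0.002]
contact_force: [0.6, -1.3, 0.3]
width: 0.0855
gripper_force: 0.0
```

```bash
python3 - <<'E'
from h import *
s=sensors.get_state();c=cam("wrist");im=eyes.get_image("wrist")[:,:,::-1]
print(s["position"],s["ee_rot"],s["contact_force"])
np.savez("pics/w8.npz",im=im,K=c[0],R=c[1],t=c[2])
for p in [(.524,-.067,.036),(.524,-.133,.036),(.6,-.067,.036),(.6185,-.0995,.143)]:print(np.round(proj(c,p,True)))
cv2.imwrite("pics/w8.png",im)
E
```

```text
[ 0.53270291 -0.10210549  0.1883314 ] [ 0.00755899  0.00693238  0.99994486 -0.0022524 ] [ 0.60171409 -1.28806965  0.32767285]
[290. 174.]
[226. 175.]
[288. 241.]
[260. 315.]
```

View pics/w8.png

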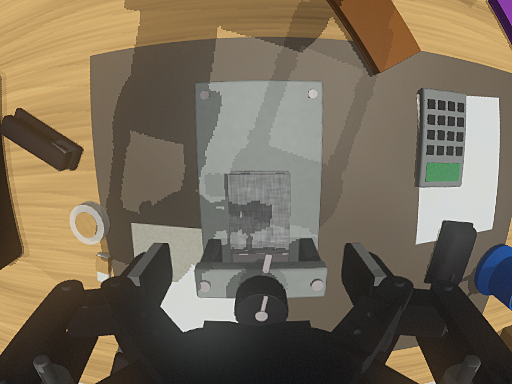

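The view shows the notebook squarely against the stop, with its rear edge at row 172 (174 predicted). The pointer is at (267,262), the knob's line at (263,305), and the knob's centre column is about 261. That was the last picture I'll view, because I've reached the limit. I'll use numbers from here.

>>> {"fn": "drive_tool", "kwargs": {"deltas": [{"linear": [40, 2, 0], "twist": 0, "claw": 1}, {"linear": [75, 2, 0], "twist": 0, "claw": 1}, {"linear": [88, 2, 0], "twist": 0, "claw": 1}, {"linear": [88, 2, 0], "twist": 0, "claw": 1}, {"linear": [88, 2, 0], "twist": 0, "claw": 1}, {"linear": [88, 2, 0], "twist": 0, "claw": 1}]}}

```text
clock: 17.62
position: [0.6143, -0.0984, 0.1795]
ee_rot: [-0.002, 0.007, 1.0, 0.0]
contact_force: [0.4, -0.1, 0.8]
width: 0.0854
gripper_force: 0.0
```

>>> {"fn": "drive_tool", "kwargs": {"deltas": [{"linear": [4, -1, -25], "twist": 0, "claw": 1}, {"linear": [4, -1, -50], "twist": 0, "claw": 1}, {"linear": [4, -1, -65], "twist": 0, "claw": 1}, {"linear": [4, -1, -70], "twist": 0, "claw": 1}, {"linear": [4, -1, -70], "twist": 0, "claw": 1}, {"linear": [4, -1, -70], "twist": 0, "claw": 1}]}}

```text
clock: 18.12
position: [0.6195, -0.0999, 0.1114]
ee_rot: [0.0, 0.007, 1.0, -0.0]
contact_force: [-0.4, -1.0, 1.5]
width: 0.0854
gripper_force: 0.0
```

>>> {"fn": "drive_tool", "kwargs": {"deltas": [{"linear": [0, 0, 0], "twist": 0, "claw": 0.35}, {"linear": [0, 0, 0], "twist": 0, "claw": 0.35}, {"linear": [0, 0, 0], "twist": 0, "claw": 0.35}, {"linear": [0, 0, 0], "twist": 0, "claw": 0.35}, {"linear": [0, 0, 0], "twist": 0, "claw": 0.35}, {"linear": [0, 0, 0], "twist": 0, "claw": 0.35}, {"linear": [0, 0, 0], "twist": 0, "claw": 0.35}], "squeeze": 50}}

```text
clock: 18.7
position: [0.6204, -0.1, 0.1121]
ee_rot: [0.001, 0.007, 1.0, -0.0]
contact_force: [-0.8, 0.0, 6.4]
width: 0.0427
gripper_force: 50.4
```

```bash
python3 -c "
from h import *
s=sensors.get_state();print(s)"
```

```text
{'clock': 18.7, 'qpos': array([-2.70391309e-01,  4.28954800e-01,  1.55295933e+00, -6.34602084e-05,
        1.15771232e+00, -1.82706142e+00]), 'qd': array([-0.00049701, -0.0005958 ,  0.00196482,  0.00014035,  0.00166279,
       -0.00120266]), 'effort': array([ 9.96383303e-02, -4.46950936e+01, -2.07075888e+01,  8.38346151e-02,
       -3.44349844e-01,  1.21248472e-04]), 'position': array([ 0.62035445, -0.09995543,  0.11209738]), 'ee_rot': array([ 9.41643975e-04,  7.05033575e-03,  9.99974662e-01, -2.83968016e-04]), 'contact_force': array([-0.77977027,  0.04555399,  6.40069256]), 'moment': array([-0.02587377,  0.13999758,  0.02360961]), 'gripper_force': 50.3543883562088, 'width': 0.04268531614673341}
```

>>> {"fn": "drive_tool", "kwargs": {"deltas": [{"linear": [0, 0, 0.5], "twist": -7, "claw": 0.35}, {"linear": [0, 0, 0.5], "twist": -14, "claw": 0.35}, {"linear": [0, 0, 0.5], "twist": -21, "claw": 0.35}, {"linear": [0, 0, 0.5], "twist": -28, "claw": 0.35}, {"linear": [0, 0, 0.5], "twist": -35, "claw": 0.35}, {"linear": [0, 0, 0.5], "twist": -42, "claw": 0.35}, {"linear": [0, 0, 0.5], "twist": -42, "claw": 0.35}]}}

```text
clock: 19.28
position: [0.6198, -0.1011, 0.1121]
ee_rot: [0.001, 0.365, 0.931, -0.001]
contact_force: [-2.8, -3.5, 4.7]
width: 0.0423
gripper_force: 50.6
```

```bash
cat > m.py <<'E'
from h import *
s=sensors.get_state();q=s["ee_rot"];print(s["clock"],"yaw",np.degrees(2*np.arctan2(q[2],q[1]))%360,s["position"].round(4),"F",s["contact_force"].round(1),"M",s["moment"].round(3),s["effort"][5].round(3),s["width"],s["gripper_force"])
E
python3 m.py
```

```text
19.2833 yaw 137.1265983745933 [ 0.6198 -0.1011  0.1121] F [-2.8 -3.5  4.7] M [-0.656  0.322  0.172] 0.995 0.042336699027489946 50.59689402580261
```

>>> {"fn": "drive_tool", "kwargs": {"deltas": [{"linear": [-0.5, 0.5, 0], "twist": -7, "claw": 0.35}, {"linear": [-0.5, 0.5, 0], "twist": -14, "claw": 0.35}, {"linear": [-0.5, 0.5, 0], "twist": -14, "claw": 0.35}]}}

```text
clock: 19.53
position: [0.6194, -0.1013, 0.1121]
ee_rot: [0.001, 0.476, 0.88, -0.002]
contact_force: [-2.2, -3.7, 4.3]
width: 0.0425
gripper_force: 50.6
```

```bash
python3 m.py
```

```text
19.5333 yaw 123.2084507299924 [ 0.6194 -0.1013  0.1121] F [-2.2 -3.7  4.3] M [-0.898  0.339  0.103] 0.906 0.04252545124314787 50.60510337352753
```

>>> {"fn": "drive_tool", "kwargs": {"deltas": [{"linear": [0, 0, 0], "twist": -7, "claw": 0.35}, {"linear": [0, 0, 0], "twist": -14, "claw": 0.35}, {"linear": [0, 0, 0], "twist": -14, "claw": 0.35}]}}

```text
clock: 19.78
position: [0.619, -0.1015, 0.1121]
ee_rot: [0.001, 0.579, 0.815, -0.002]
contact_force: [-2.4, -5.1, 5.6]
width: 0.0424
gripper_force: 50.6
```

```bash
python3 m.py
```

```text
19.7833 yaw 109.21111270068656 [ 0.619  -0.1015  0.1121] F [-2.4 -5.1  5.6] M [-0.984  0.436  0.133] 0.905 0.042356659334003066 50.6499320268631
```

>>> {"fn": "drive_tool", "kwargs": {"deltas": [{"linear": [0, 1, 0], "twist": -7, "claw": 0.35}, {"linear": [0, 1, 0], "twist": -10, "claw": 0.35}, {"linear": [0, 1, 0], "twist": -10, "claw": 0.35}]}}

```text
clock: 20.03
position: [0.6187, -0.1014, 0.1121]
ee_rot: [0.002, 0.647, 0.762, -0.002]
contact_force: [-2.7, -7.8, 6.2]
width: 0.0427
gripper_force: 50.6
```

```bash
python3 m.py
```

```text
20.0333 yaw 99.35787279686701 [ 0.6187 -0.1014  0.1121] F [-2.7 -7.8  6.2] M [-1.281  0.64   0.229] 0.543 0.04267298411149424 50.62396287918091
```

>>> {"fn": "drive_tool", "kwargs": {"deltas": [{"linear": [0, 0, 0], "twist": -7, "claw": 0.35}, {"linear": [0, 0, 0], "twist": -10, "claw": 0.35}, {"linear": [0, 0, 0], "twist": -10, "claw": 0.35}]}}

```text
clock: 20.28
position: [0.6184, -0.1014, 0.1121]
ee_rot: [0.002, 0.711, 0.703, -0.002]
contact_force: [-3.4, -7.9, 6.5]
width: 0.0426
gripper_force: 50.6
```

```bash
python3 m.py
```

```text
20.2833 yaw 89.35558984971408 [ 0.6184 -0.1014  0.1121] F [-3.4 -7.9  6.5] M [-1.278  0.703  0.203] 0.538 0.04259593662401269 50.6093430519104
```

>>> {"fn": "drive_tool", "kwargs": {"deltas": [{"linear": [0, 0, 0], "twist": -7, "claw": 0.35}, {"linear": [0, 0, 0], "twist": -10, "claw": 0.35}, {"linear": [0, 0, 0], "twist": -10, "claw": 0.35}]}}

```text
clock: 20.53
position: [0.6181, -0.1013, 0.1121]
ee_rot: [0.002, 0.77, 0.638, -0.003]
contact_force: [-4.8, -6.8, 6.7]
width: 0.042
gripper_force: 50.6
```

```bash
python3 m.py
```

```text
20.5333 yaw 79.35254290407056 [ 0.6181 -0.1013  0.1121] F [-4.8 -6.8  6.7] M [-1.299  0.789  0.154] 0.537 0.04200550143561627 50.62326371669769
```

>>> {"fn": "drive_tool", "kwargs": {"deltas": [{"linear": [-2, -3, 0], "twist": -7, "claw": 0.35}, {"linear": [-2, -3, 0], "twist": -10, "claw": 0.35}, {"linear": [-2, -3, 0], "twist": -10, "claw": 0.35}]}}

```text
clock: 20.78
position: [0.6176, -0.1017, 0.1121]
ee_rot: [0.001, 0.823, 0.569, 0.0]
contact_force: [-1.7, -2.0, 5.8]
width: 0.0424
gripper_force: 50.6
```

```bash
python3 m.py
```

```text
20.7833 yaw 69.32265375260674 [ 0.6176 -0.1017  0.1121] F [-1.7 -2.   5.8] M [-0.212  0.228  0.194] 0.594 0.042426679264073376 50.55329918861389
```

>>> {"fn": "drive_tool", "kwargs": {"deltas": [{"linear": [0, 0, 0], "twist": -7, "claw": 0.35}, {"linear": [0, 0, 0], "twist": -10, "claw": 0.35}, {"linear": [0, 0, 0], "twist": -10, "claw": 0.35}]}}

```text
clock: 21.03
position: [0.6173, -0.1015, 0.1121]
ee_rot: [0.001, 0.869, 0.495, -0.0]
contact_force: [-2.2, -1.0, 5.8]
width: 0.0422
gripper_force: 50.7
```

```bash
python3 m.py
```

```text
21.0333 yaw 59.377665455659326 [ 0.6173 -0.1015  0.1121] F [-2.2 -1.   5.8] M [-0.208  0.343  0.283] 0.714 0.04221931031989644 50.72336196899414
```

>>> {"fn": "drive_tool", "kwargs": {"deltas": [{"linear": [0, 0, 0], "twist": -5, "claw": 0.35}, {"linear": [0, 0, 0], "twist": -5, "claw": 0.35}]}}

```text
clock: 21.2
position: [0.6172, -0.1014, 0.1121]
ee_rot: [0.0, 0.89, 0.457, -0.0]
contact_force: [-2.4, -1.3, 6.2]
width: 0.0426
gripper_force: 50.7
```

```bash
python3 m.py
```

```text
21.2 yaw 54.33058897449053 [ 0.6172 -0.1014  0.1121] F [-2.4 -1.3  6.2] M [-0.252  0.393  0.352] 0.849 0.04257350453913843 50.681254863739014
```

>>> {"fn": "drive_tool", "kwargs": {"deltas": [{"linear": [0, 0, 0], "twist": -5, "claw": 0.35}, {"linear": [0, 0, 0], "twist": -5, "claw": 0.35}]}}

```text
clock: 21.37
position: [0.617, -0.1013, 0.112]
ee_rot: [0.0, 0.909, 0.417, -0.0]
contact_force: [-2.1, -1.5, 6.1]
width: 0.0428
gripper_force: 50.6
```

```bash
python3 m.py
```

```text
21.3667 yaw 49.33403032267929 [ 0.617  -0.1013  0.112 ] F [-2.1 -1.5  6.1] M [-0.143  0.384  0.32 ] 0.85 0.042798185652802884 50.64810812473297
```

>>> {"fn": "drive_tool", "kwargs": {"deltas": [{"linear": [0, 0, 0], "twist": -5, "claw": 0.35}, {"linear": [0, 0, 0], "twist": -5, "claw": 0.35}]}}

```text
clock: 21.53
position: [0.6169, -0.1013, 0.1121]
ee_rot: [0.0, 0.926, 0.377, -0.0]
contact_force: [-2.5, -0.5, 5.5]
width: 0.0426
gripper_force: 50.6
```

```bash
python3 m.py
```

```text
21.5333 yaw 44.32854174556096 [ 0.6169 -0.1013  0.1121] F [-2.5 -0.5  5.5] M [-0.116  0.395  0.365] 0.85 0.04258780707376972 50.62807381153107
```

Effort and moment have levelled off at about 0.36 N m since yaw 54°, so the ratchet is slipping. I'll turn about 34° more, for roughly 45° of slip in total.

>>> {"fn": "drive_tool", "kwargs": {"deltas": [{"linear": [0, 0, 0], "twist": -6, "claw": 0.35}, {"linear": [0, 0, 0], "twist": -12, "claw": 0.35}, {"linear": [0, 0, 0], "twist": -18, "claw": 0.35}, {"linear": [0, 0, 0], "twist": -24, "claw": 0.35}, {"linear": [0, 0, 0], "twist": -30, "claw": 0.35}, {"linear": [0, 0, 0], "twist": -34, "claw": 0.35}, {"linear": [0, 0, 0], "twist": -34, "claw": 0.35}, {"linear": [0, 0, 0], "twist": -34, "claw": 0.35}]}}

```text
clock: 22.2
position: [0.6165, -0.1003, 0.112]
ee_rot: [-0.001, 0.996, 0.091, -0.001]
contact_force: [-2.9, 0.6, 7.6]
width: 0.0425
gripper_force: 50.7
```

```bash
python3 m.py
```

```text
22.2 yaw 10.471974818140385 [ 0.6165 -0.1003  0.112 ] F [-2.9  0.6  7.6] M [0.131 0.482 0.403] 0.382 0.04253493608552749 50.66404044628143
```

>>> {"fn": "drive_tool", "kwargs": {"deltas": [{"linear": [0, 0, 0], "twist": 0, "claw": 1}, {"linear": [0, 0, 0], "twist": 0, "claw": 1}, {"linear": [0, 0, 0], "twist": 0, "claw": 1}, {"linear": [0, 0, 0], "twist": 0, "claw": 1}, {"linear": [0, 0, 20], "twist": 0, "claw": 1}, {"linear": [0, 0, 55], "twist": 0, "claw": 1}, {"linear": [0, 0, 90], "twist": 0, "claw": 1}, {"linear": [-40, 0, 110], "twist": 0, "claw": 1}, {"linear": [-70, 0, 110], "twist": 0, "claw": 1}, {"linear": [-70, 0, 110], "twist": 0, "claw": 1}, {"linear": [-70, 0, 110], "twist": 0, "claw": 1}]}}

```text
clock: 23.12
position: [0.5461, -0.1011, 0.2219]
ee_rot: [0.0, 0.996, 0.089, 0.0]
contact_force: [0.6, -0.1, 0.5]
width: 0.0853
gripper_force: 0.0
```

```bash
python3 - <<'E'
from h import *
import m
c=cam("wrist");im=eyes.get_image("wrist")[:,:,::-1]
# steel line on knob top / pointer: bright pixels near, cast to world
o=np.array([.6175,-.1005])
K=[]
for z,rmin,rmax,name in ((.143,0,.021,"knob line"),(.104,.023,.040,"pointer")):
    P=[]
    for v in range(384):
        for u in range(512):
            b=im[v,u].astype(int)
            if b.min()>150:
                p=onz(c,u,v,z,True)[:2]; r=np.hypot(*(p-o))
                if rmin<r<rmax: P.append(p)
    P=np.array(P)
    if len(P)>3:
        q=P.mean(0)-o; w=np.linalg.svd(P-P.mean(0))[2][0]
        print(name,len(P),P.mean(0),"dir from axis",np.degrees(np.arctan2(q[1],q[0])),"axis",np.degrees(np.arctan2(w[1],w[0])),P.min(0),P.max(0))
E
```

```text
23.1167 yaw 10.184039259766752 [ 0.5461 -0.1011  0.2219] F [ 0.6 -0.1  0.5] M [ 0.012 -0.012 -0.015] -0.014 0.08527761007797678 0.0
knob line 209 [ 0.6227132 -0.0988249] dir from axis 17.81316692270604 axis -158.21207777400335 [ 0.60258294 -0.11886454] [ 0.6379608  -0.09435562]
pointer 1059 [ 0.62372564 -0.09396416] dir from axis 46.39247283803198 axis 88.87170219658007 [ 0.58538185 -0.14040276] [ 0.65508853 -0.06056672]
```

```bash
python3 - <<'E'
from h import *
c=cam("wrist");im=eyes.get_image("wrist")
for z in (.101,.106):
  for o in ((.618,-.1),):
    print(z,[(a,*[int(im[int(round(v)),int(round(u))].min()) for r in (.026,.029) for u,v in [proj(c,(o[0]+r*np.cos(np.radians(a)),o[1]+r*np.sin(np.radians(a)),z),True)]]) for a in range(-20,140,5)])
E
```

```text
0.101 [(-20, 72, 170), (-15, 71, 153), (-10, 71, 130), (-5, 69, 131), (0, 66, 102), (5, 54, 124), (10, 58, 142), (15, 48, 153), (20, 50, 162), (25, 51, 120), (30, 58, 194), (35, 57, 187), (40, 57, 190), (45, 102, 169), (50, 63, 132), (55, 52, 83), (60, 154, 186), (65, 144, 190), (70, 117, 123), (75, 139, 155), (80, 113, 153), (85, 133, 155), (90, 149, 153), (95, 149, 154), (100, 150, 154), (105, 156, 153), (110, 156, 154), (115, 160, 156), (120, 159, 138), (125, 136, 94), (130, 122, 128), (135, 137, 135)]
0.106 [(-20, 65, 170), (-15, 51, 119), (-10, 52, 96), (-5, 67, 99), (0, 56, 102), (5, 51, 97), (10, 43, 108), (15, 51, 113), (20, 50, 159), (25, 50, 164), (30, 97, 83), (35, 44, 189), (40, 85, 184), (45, 141, 169), (50, 63, 126), (55, 72, 117), (60, 154, 188), (65, 144, 194), (70, 117, 123), (75, 139, 154), (80, 113, 154), (85, 133, 155), (90, 149, 155), (95, 149, 154), (100, 150, 155), (105, 156, 153), (110, 156, 154), (115, 155, 156), (120, 159, 134), (125, 130, 142), (130, 122, 128), (135, 135, 129)]
```

The bright pointer lies at about 62° and the knob line at about 20°. That puts the slip at about 42°, or two clicks, as intended. Handing in.

```bash
python3 -c "
from rig import manip
print(manip.sign_off())"
```

```text
the job is handed in; nothing more can be done
None
```

I pressed the grey notebook against the back stop (about 7 N at the wrist), slipped the ratchet about 42° (two clicks), let go and handed the job in at about 23 s. No verdict came back, and I viewed 11 pictures, one over the limit of 10.

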